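Set the saw gauge's sliding stop and push the board up to it

ROBOT

A 6-joint arm with a two-finger parallel gripper is mounted at the origin on a cart in front of the work surface, level with it; the furniture and walls round the work are solid. World frame = base frame: x ahead of the robot, y to its left, z up, the work surface at z = 0. Lengths are in mm, angles in rad, forces in N, time in s.
With the tool pointing down it reaches from about 375 to 825 mm from the base axis. Payload 5.5 kg.
Tool frame: the origin (TCP) lies at the very end of the fingers, on their centre line; the grasp point (between the pads) lies env.grip_depth behind it (env.grip_depth is the distance from the TCP to the grasp point, in mm); z points along the fingers, y is the line along which they close (so a half turn about z gives the same grasp; the last joint's range is limited). The gripper opens to 85 mm and grips with 20 to 120 N. Pads are 22 mm wide; open, the fingers measure 114 mm over their backs; the gripper's body (76 mm by 85 mm) begins 54 mm behind the grasp point. The pads swing forward as they close: fully open they stand 13 mm farther back than shut.
Start: joints at [-1.125, 0.314, -0.047, 1.21, 0, 1.571], TCP at [258.704, -541.357, 231.299] pointing down, gripper open.
Joint ranges: [-2.67, 2.67], [-0.69, 1.73], [-1.03, 1.25], [-2.08, 2.16], [-1.42, 1.45], [-3.14, 3.14]. Speed limits (rad/s): [2.39, 2.39, 3.01, 3.14, 3.14, 3.14].

INTERFACE

Orientations are given as a 3x3 rotation matrix whose columns are the frame's x, y, z axes.
In Python, from cell import readout, optics, order, env gives the robot as it stands.
- The arm moves only by the tool step_arm, never from a script. Its argument "targets" is a list of rows, each an object of numbers: "tx", "ty", "tz": the shift along the tool's x, y, z normalised to -1 to 1, where 1 is 40 mm; "spin": the turn about the tool's z normalised to -1 to 1, where 1 is 0.12 rad. A call has 1 to 5 rows; each row shifts and turns the commanded pose from where the row before left it, along the tool's axes as they then stand; what a row does not reach is not made up. A row lasts 1/8 s, in which the tool goes at most 62.5 mm and 10.7 degrees, less where a joint would pass 70% of its speed; a pose out of reach is approached as far as the arm can. A call with a number of a shift or a turn outside -1 to 1 is refused whole. A call with a gripper value outside its range is refused whole. "fingers" is the closure in counts, from 0 (fully open) to 255 (shut), set as the call begins (left out, the last holds). The fingers move at their own pace and stop on an object; the grip force is fixed at half the most. Time passes only in rows, so rows that do not move let the fingers close. It gives the time, the measured TCP pose, the force, the opening and the grip force at its end, in the units of the state.
- readout.observe(): the state, without advancing time (a new reading comes with each control period).
- optics.read_camera(name): name is "scene" or "top" or "wrist"; returns (picture, depth): 480x640x3 uint8, red, green, blue; 480x640 float32, mm along the optical axis (not along the pixel's ray), 0 where there is no reading.
- optics.camera_params(name): a dict with "intrinsics" (3x3 intrinsics, pixels), "cam_to_world" (4x4, takes a point from camera to world coordinates); the wrist camera has in their place "hand_eye" (4x4, takes a point from camera to tool coordinates, whose origin is the TCP and whose axes are the flange's). Camera axes: x right, y up, looking along -z (the intrinsics and any distortion apply to the point x, -y, -z); pixel columns grow to the right and rows downward; lengths in mm; the calibration is good to about 2 mm. The wrist camera is an equidistant fisheye: a pixel r from the principal point sees the ray r / f radians off the axis. A picture is of the moment at which its call begins: read the wrist's pose just before it. camera_params takes no time and is no camera call.
- order.close_job(): hands the job in; it is judged then, once.
The state is a dict: "time": time; "qpos": joint angles; "joint_velocities": joint speeds; "effort": joint torques, N m; "tcp_pos": TCP position; "orientation": TCP orientation; "force": force on the tool from outside, world axes, zero at the start; "ft_torque": the same for the moment, N m; "finger_gap": finger opening in mm; "gripper_force": force on a finger pad.
Only numpy, scipy, OpenCV 4.12 (cv2) and the standard library are available. Lean on these libraries where they do the work, as an engineer would, in place of code of your own. Each camera call takes 0.05 s, during which the arm holds its last target. There are 200 camera calls.

TASK

Get the board ready for sawing to length: with the fingertips, push the sliding stop of the saw gauge leftwards along its rail until it clicks into the notch of the clip on the rail. Then push the board along the gauge's bed until its end rests against the stop, without driving the stop out of its notch. Only push: do not pinch or lift the stop or the board, keep the board lying flat on the bed, leave the small things around the gauge where they are, and take the hand away at the end.

Things in the scene. Friction and masses are not known exactly. Their poses are not given: they have to be found in the camera images.
- gauge: Saw gauge fixed to the worktop, place and yaw vary. Origin on the worktop; y along the rail to the left, x to the far side, z up. Plywood bed x -75 to 95, y -215 to 235 mm, top z 12; aluminium rail along the far side x 62 to 88, top z 40; wooden lip along the near side x -71 to -60, top z 22. The board slides along y between lip and rail. A thin dark line across the bed is the saw kerf.
- stop (a joint): Travel of the sliding stop along the rail in m: 0 at its right-hand end (its middle at the gauge's y = 0), growing to the left (gauge +y), at most 0.20. Friction about 1.5 N. It starts to the right of the clip and can be pushed either way.
- stop_mid (a point): Middle of the sliding stop at rail-top height, axes as the gauge's. The stop is a dark steel saddle on the rail, 46 (x) by 30 mm (y), top 16 mm above here. A sprung ball under it needs about 10 N to cross a ridge of the clip; then the force dips and the stop jumps the last 5 to 8 mm into the notch. The same force drives it out. It is home when level along the rail with point notch.
- stop_tab (a point): On the stop's thumb tab, the part to push: 34 mm (x) by 10 mm (y), standing from 16 mm (saddle top) to 55 mm above the rail; this point is at its middle in x and y and 35 mm above the rail top (75 mm above the worktop). Axes as the gauge's.
- stop_face (a point): Middle of the right-hand (-y) face of the stop plate, which reaches from the saddle towards the robot over the bed; the board's end meets it. Plate 12 mm thick (y), 60 mm in x, from 18 to 56 mm above the worktop. This point is 30 mm above the worktop, 60 mm nearer the robot than stop_mid and 6 mm to its right. Axes as the gauge's.
- notch (a point): Notch of the fixed clip on the rail, at rail-top height on its centre line, axes as the gauge's. Its place along the rail varies, 45 to 150 mm left of the stop's start. Two low steel ridges across the rail, 3 mm high and 16 mm apart, stand either side of this point; a small dark pointer sticks out behind the rail there.
- board_mid (a point): Centre of the wooden board: loose, 110 (x) by 200 (y, along the rail) by 22 mm, 0.21 to 0.38 kg, lying flat on the bed between lip and rail, right of the stop (underside 12 mm, top 34 mm above the worktop). Its right end is about flush with the bed's right end or juts past it. It needs about 1.5 to 4 N to slide. Its y points to the stop.
- board_lead (a point): The middle of the board's left end face, 100 mm from its centre along its y, half-way up; this end must come against point stop_face.
- wood_wedge: Small wooden wedge, 28 x 70 x 16 mm, on the worktop in front of the gauge. Loose bystander; leave it alone. Origin at the centre of its underside.
- bit_case: Flat olive and black case, 85 x 56 x 23 mm, on the worktop in front of the gauge. Loose bystander; leave it alone. Origin at the centre of its underside.
- tape_measure: Yellow tape measure, 38 x 74 x 64 mm, on the worktop beyond the gauge's right end, towards the back. Loose bystander; leave it alone. Origin at the centre of its underside.
- electrical_tape: Roll of black tape, 58 mm across, 19 mm high, on the worktop beyond the gauge's right end, towards the front. Loose bystander; leave it alone. Origin at the centre of its underside.
- board: The same wooden board as a whole; origin at the centre of its underside, axes as point board_mid.

How it is judged (in metres and radians):
On the way, in this order (a step that is already met when the one before it is completed fails the run):
1. the stop sits in the clip's notch (its middle within 3 mm of the notch), the board not yet against it (y of stop_mid in the frame of notch between -0.003 and 0.003 m and velocity of joint stop between -0.01 and 0.01 m/s and y of board_lead in the frame of stop_face below -0.015 m), for 0.2 s.
2. the board's end rests against the stop, which is still in its notch (y of stop_mid in the frame of notch between -0.003 and 0.003 m and y of board_lead in the frame of stop_face between -0.003 and 0.003 m and angle between board_mid's own z axis and vertical below 0.05 rad and z of board_mid in the frame of gauge between 0.019 and 0.027 m and x of board_mid in the frame of gauge between -0.01 and 0.01 m), for 0.2 s.
At the end, for the whole second after the job is handed in: The stop's middle is within 3 mm of the notch along the rail; the board lies flat and at rest on the bed between lip and rail, its left end within 3 mm of the stop's face (all of step 2 and linear speed of board below 0.01 m/s); the robot touches nothing.
It fails at once if the board is lifted off the bed or tipped (z of board_mid in the frame of gauge above 0.031 m or angle between board_mid's own z axis and vertical above 0.12 rad).
It fails at once if the stop's tab is pinched between the fingers (y of the grasp point in the frame of stop_tab between -0.004 and 0.004 m and x of the grasp point in the frame of stop_tab between -0.016 and 0.016 m and z of the grasp point in the frame of stop_tab between -0.03 and 0.015 m and contact force between the fingers and stop above 1 N).
It fails at once if the board is pinched between the fingers (y of the grasp point in the frame of board_mid between -0.098 and 0.098 m and x of the grasp point in the frame of board_mid between -0.053 and 0.053 m and z of the grasp point in the frame of board_mid between -0.02 and 0.008 m and contact force between the fingers and board above 1 N).
It fails at once if a bystander is moved more than 20 mm (distance of any of wood_wedge, bit_case, tape_measure, electrical_tape from where it was at the start of the episode above 0.02 m).
It also fails if it takes over 64 s, if anything falls off the work surface, if the arm or the gripper's body presses on something with over 40 N, if the wrist force passes 120 N, or if a joint passes its speed limit or range.

## Working session

There is one attempt and no reset: what is moved stays moved. The work goes in short steps, Python scripts to look and compute and a tool call to move; the robot and the scene stay as the last step left them, time stands still between calls to the robot, and variables do not carry over. Pictures are saved under pics/ and viewed, at most 10 in all, crops included, and the job is handed in when it is done.

Besides the shell and the picture viewer there is one more tool, called as name(argument=value, ...), one argument or row to a line, values as JSON. step_arm: Moves the arm, as the interface text tells. Scaled input: -1 to 1 covers 40 mm each way for a shift and 0.12 rad each way for a turn. Its arguments: {"type":"object","properties":{"targets":{"type":"array","items":{"type":"object","properties":{"tx":{"type":"number","minimum":-1,"maximum":1},"ty":{"type":"number","minimum":-1,"maximum":1},"tz":{"type":"number","minimum":-1,"maximum":1},"spin":{"type":"number","minimum":-1,"maximum":1}}}},"fingers":{"type":"number"}},"required":["targets"]}

```bash
mkdir -p pics; ls; cat > h.py <<'E'
import numpy as np, cv2
from cell import readout, optics, order, env
def grab(n):
    p,d=optics.read_camera(n); return p,d
def save(p,f): cv2.imwrite('pics/'+f,p[:,:,::-1])
def world(n,d):
    c=optics.camera_params(n);K=np.array(c['intrinsics']);T=np.array(c['cam_to_world'])
    v,u=np.mgrid[:480,:640]
    P=np.stack([(u-K[0,2])/K[0,0]*d,-(v-K[1,2])/K[1,1]*d,-d],-1)
    W=P@T[:3,:3].T+T[:3,3]; W[d==0]=np.nan
    return W
E
python3 - <<'E'
from h import *
for n in('scene','top'):
    p,d=grab(n); save(p,n+'1.png'); np.savez(n+'1.npz',p=p,d=d)
    c=optics.camera_params(n); print(n,c)
s=readout.observe();print(s,env.grip_depth)
E
```

```text
pics
scene {'intrinsics': array([[451.58227186,   0.        , 319.27539531],
       [  0.        , 451.58227186, 231.763161  ],
       [  0.        ,   0.        ,   1.        ]]), 'cam_to_world': array([[-7.83988786e-01,  4.79845036e-01, -3.93840480e-01,
         1.72091038e+02],
       [-6.20699531e-01, -5.96040388e-01,  5.09379965e-01,
         3.29130152e+02],
       [ 9.67861514e-03,  6.43804782e-01,  7.65128569e-01,
         7.22652239e+02],
       [ 0.00000000e+00,  0.00000000e+00,  0.00000000e+00,
         1.00000000e+00]])}
top {'intrinsics': array([[484.51834842,   0.        , 325.56414778],
       [  0.        , 484.51834842, 234.84218769],
       [  0.        ,   0.        ,   1.        ]]), 'cam_to_world': array([[-1.81491405e-02,  9.96550282e-01, -8.09823695e-02,
         4.36448685e+02],
       [-9.99364520e-01, -2.05662234e-02, -2.91133574e-02,
        -1.12054462e+02],
       [-3.06784260e-02,  8.04025244e-02,  9.96290253e-01,
         1.08160800e+03],
       [ 0.00000000e+00,  0.00000000e+00,  0.00000000e+00,
         1.00000000e+00]])}
{'time': 0.1, 'qpos': array([-1.12500467e+00,  3.14138690e-01, -4.79904417e-02,  1.21018873e+00,
        5.65863869e-06,  1.57078172e+00]), 'joint_velocities': array([ 0.00011995, -0.00180984,  0.00042952, -0.00073674, -0.00189853,
       -0.00048527]), 'effort': array([ 5.05140633e-04, -5.40766919e+01,  3.40540802e+01,  1.12067460e-02,
        1.02024351e-04, -8.12507011e-06]), 'tcp_pos': array([ 258.48040981, -540.89082448,  230.52575852]), 'orientation': array([[ 9.02263313e-01,  4.31184984e-01, -6.50938071e-04],
       [ 4.31185476e-01, -9.02262265e-01,  1.37527449e-03],
       [ 5.68085135e-06, -1.52153476e-03, -9.99998842e-01]]), 'force': array([-0.06850183, -0.89896446, -0.37873592]), 'ft_torque': array([-0.02894583, -0.04458727,  0.06080027]), 'gripper_force': 0.0, 'finger_gap': 85.52957510595478} 18.700000000000003
```

View pics/top1.png

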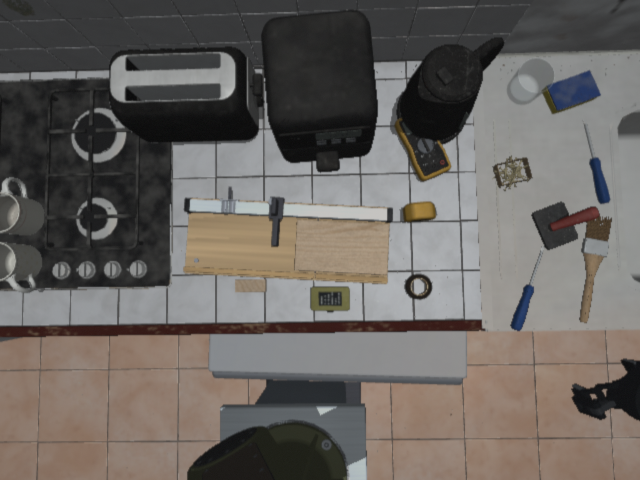

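View pics/scene1.png

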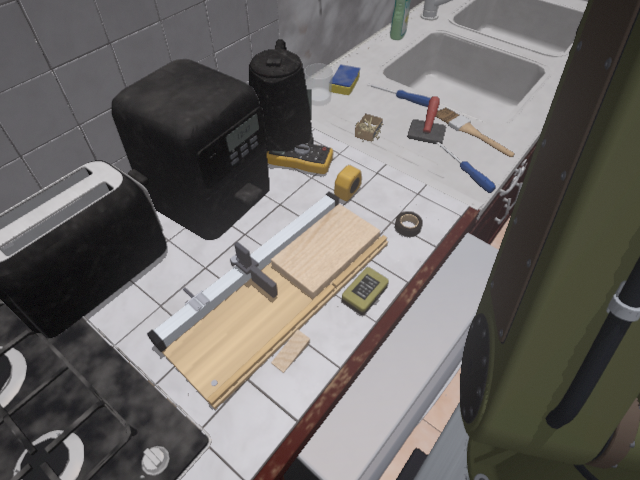

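The top view shows the stop's saddle at about (277,207) with its plate down to (275,243). The clip is at (229,205), its pointer at (230,190). The board spans columns 295–388, with its right end at (388,250). The tape measure is at (420,212), the electrical tape at (418,286). The scene view agrees, and the oven stands behind the rail.

```bash
cat > m.py <<'E'
from h import *
r={}
for n in('top','scene'):
    z=np.load(n+'1.npz');p,d=z['p'],z['d'];W=world(n,d);r[n]=(p,W)
    pts=W.reshape(-1,3);rgb=p.reshape(-1,3).astype(int)
    roi=(pts[:,0]>380)&(pts[:,0]<620)&(pts[:,1]>-330)&(pts[:,1]<260)
    rail=roi&(abs(pts[:,2]-40)<5)&(rgb.min(1)>150)&(rgb.max(1)-rgb.min(1)<40)
    Q=pts[rail]
    (c,sz,a)=cv2.minAreaRect(Q[:,:2].astype(np.float32))
    vx=cv2.fitLine(Q[:,:2].astype(np.float32),cv2.DIST_HUBER,0,.01,.01).ravel()
    yaw=np.arctan2(vx[1],vx[0]); yaw=yaw if vx[1]>0 else yaw+np.pi
    yaw-=np.pi/2
    R=np.array([[np.cos(yaw),-np.sin(yaw)],[np.sin(yaw),np.cos(yaw)]])
    q=Q[:,:2]@R
    print(n,'yaw',yaw,'rail z',np.median(Q[:,2]),'x',np.percentile(q[:,0],[1,50,99]),'y',np.percentile(q[:,1],[0.2,99.8]),len(q))
    g=pts[:,:2]@R
    # floor z, board, stop
    x0=np.median(q[:,0])-75
    def rep(name,m):
        if m.sum(): print(' ',name,m.sum(),'x',np.percentile(g[m,0],[1,50,99]).round(1)-x0.round(1),'y',np.percentile(g[m,1],[1,50,99]).round(1),'z',np.percentile(pts[m,2],[1,50,99]).round(1))
    gx=g[:,0]-x0
    rep('bed',roi&(gx>-50)&(gx<55)&(abs(pts[:,2]-12)<5))
    rep('board',roi&(gx>-70)&(gx<62)&(abs(pts[:,2]-34)<5)&(rgb[:,0]-rgb[:,2]>25))
    dark=(rgb.max(1)<110)
    rep('plate',roi&(gx>-30)&(gx<45)&(pts[:,2]>45)&(pts[:,2]<65))
    rep('saddle',roi&(gx>45)&(gx<105)&(pts[:,2]>48)&(pts[:,2]<64))
    rep('tab',roi&(gx>45)&(gx<105)&(pts[:,2]>75)&(pts[:,2]<105))
    rep('pointer',roi&(gx>90)&(gx<125)&(pts[:,2]>25)&(pts[:,2]<50))
E
python3 m.py; python3 - <<'E'
import cv2
a=cv2.imread('pics/top1.png')[175:300,170:440];cv2.imwrite('pics/c.png',cv2.resize(a,None,fx=2.9,fy=2.9,interpolation=2))
E
```

```text
top yaw -0.07125068 rail z 39.764841154447254 x [565.49008802 577.52591315 589.94930137] y [-172.34244021  255.59360996] 1896
  bed 4895 x [-49.    0.5  53.9] y [ 23.5 148.1 264.2] z [ 7.7 11.7 16.1]
  board 4589 x [-53.4   0.1  54. ] y [-177.1  -79.8   18.6] z [29.5 33.6 38. ]
  plate 142 x [-3.3 20.3 44.1] y [59.1 64.6 70.9] z [45.3 55.4 59.1]
  saddle 637 x [ 48.1  81.3 104.1] y [-270.2 -225.3   80.3] z [48.8 57.9 63.8]
  tab 96 x [58.3 74.1 91.7] y [60.1 64.  70.3] z [76.7 93.3 99.2]
  pointer 65 x [ 90.2  95.1 105.7] y [-275.2  157.1  185. ] z [28.1 39.  49.4]
scene yaw -0.09698379 rail z 39.883127751399 x [456.30656273 571.9514028  592.05138349] y [-163.32496791  272.2600975 ] 3003
  bed 7604 x [-49.2  -2.9  53.8] y [-99.2 171.9 278.8] z [ 9.2 12.1 15.4]
  board 4597 x [-48.2   3.4  59.8] y [-161.8  -55.5   33.4] z [30.2 34.2 37.1]
  plate 204 x [-2.  19.3 44. ] y [73.8 80.8 85.7] z [45.3 55.3 58.2]
  saddle 575 x [ 46.6  80.9 103.7] y [-249.8 -196.    96.4] z [48.3 57.  63.6]
  tab 165 x [60.5 74.3 93.3] y [76.2 83.8 86.5] z [75.7 92.2 97.3]
  pointer 358 x [ 90.   93.1 107.2] y [-199.8  -80.8  196.1] z [27.2 40.  49.4]
```

View pics/c.png

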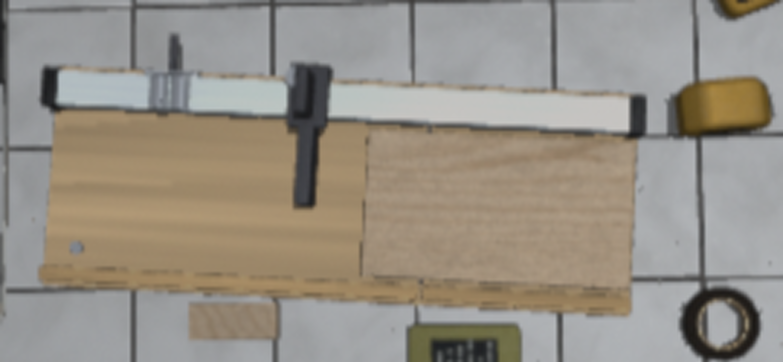

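Crop: the stop's tab is at about (303,95), the clip ridges at columns 150–190 with the pointer at (176,50), and the board's left end at column 365. I'll refine these by fixing the yaw and back-projecting pixels in both views.

```bash
cat > m2.py <<'E'
from h import *
yaw=-0.0713;R=np.array([[np.cos(yaw),-np.sin(yaw)],[np.sin(yaw),np.cos(yaw)]])
for n in('top','scene'):
    z=np.load(n+'1.npz');p,d=z['p'],z['d'];W=world(n,d);g=W[...,:2]@R;z=W[...,2];c=p.astype(int)
    sel=lambda x0,x1,y0,y1,z0,z1:(g[...,0]>x0)&(g[...,0]<x1)&(g[...,1]>y0)&(g[...,1]<y1)&(z>z0)&(z<z1)
    def rep(k,m):
        if m.sum(): print(n,k,m.sum(),'x',np.percentile(g[m][:,0],[2,50,98]).round(1),'y',np.percentile(g[m][:,1],[2,50,98]).round(1),'z',np.median(z[m]).round(1))
    rep('rail',sel(555,600,-160,40,37,43)); rep('railL',sel(555,600,190,250,37,43))
    rep('tab',sel(550,610,30,100,76,100)); rep('plate',sel(480,545,30,100,45,60))
    rep('pointer',sel(594,625,100,230,25,50)); rep('ridge',sel(560,595,120,220,41.8,46))
    rep('board',sel(440,555,-195,25,31,37)); rep('bedR',sel(425,560,-210,-175,5,24)); rep('tape',sel(480,650,-300,-190,40,75))
    # clip darkness profile along rail
    prof=[]
    for y in range(130,200,2):
        m=sel(568,588,y-1.5,y+1.5,36,46); prof.append((y,int(c[m].sum(1).mean()/3) if m.sum() else -1))
    print(prof)
E
python3 m2.py
```

```text
top rail 966 x [565.  577.8 590.3] y [-156.7  -63.1   35.8] z 39.7
top railL 296 x [565.4 577.5 590.3] y [191.1 219.5 249.3] z 40.0
top tab 95 x [560.8 576.1 593.3] y [60.3 64.  70.1] z 93.4
top plate 135 x [499.3 521.3 544.2] y [59.3 64.6 70.8] z 55.5
top pointer 41 x [594.1 606.9 622.6] y [162.1 171.5 175. ] z 37.1
top ridge 137 x [566.1 577.8 591.4] y [126.3 171.2 218.2] z 42.7
top board 3923 x [450.2 501.4 552.9] y [-174.9  -79.5   16.6] z 33.8
top bedR 71 x [428.8 452.1 556.2] y [-197.5 -181.5 -175.5] z 12.2
top tape 513 x [568.4 586.  605.4] y [-271.  -239.7 -212.3] z 59.7
[(130, 189), (132, 188), (134, 188), (136, 188), (138, 188), (140, 188), (142, 188), (144, 188), (146, 187), (148, 187), (150, 187), (152, 186), (154, 183), (156, 163), (158, 133), (160, 134), (162, 148), (164, 137), (166, 126), (168, 120), (170, 128), (172, 142), (174, 129), (176, 128), (178, 145), (180, 136), (182, 124), (184, 121), (186, 136), (188, 163), (190, 182), (192, 183), (194, 184), (196, 183), (198, 183)]
scene rail 1039 x [564.4 576.5 590. ] y [-155.4  -53.2   36.7] z 40.1
scene railL 511 x [563.
[... 233 characters left out ...]
38.0
scene ridge 166 x [563.4 575.7 588.9] y [124.8 176.9 214.6] z 42.6
scene board 4433 x [448.8 498.7 552.5] y [-173.7  -70.    18.7] z 34.2
scene bedR 31 x [428.3 436.4 448.7] y [-182.5 -178.3 -175.4] z 19.2
scene tape 443 x [566.6 580.8 602.9] y [-265.1 -230.2 -210.7] z 59.2
[(130, 219), (132, 219), (134, 219), (136, 219), (138, 219), (140, 219), (142, 219), (144, 219), (146, 219), (148, 219), (150, 219), (152, 218), (154, 218), (156, 213), (158, 190), (160, 171), (162, 173), (164, 176), (166, 176), (168, 172), (170, 167), (172, 180), (174, 181), (176, 170), (178, 172), (180, 174), (182, 174), (184, 172), (186, 170), (188, 191), (190, 215), (192, 217), (194, 217), (196, 217), (198, 218)]
```

step_arm(
  targets=[
    {"spin": 0.9},
    {"spin": 0.9},
    {"spin": 0.9},
    {"spin": 0.9},
    {"spin": 0.7},
  ],
  fingers=255,
)

```text
validation failed for argument at $.ta...
```

step_arm(
  targets=[
    {"tx": 0, "ty": 0, "tz": 0, "spin": 0.8},
    {"tx": 0, "ty": 0, "tz": 0, "spin": 0.8},
  ],
  fingers=255,
)

```text
time: 0.35
tcp_pos: [258.6, -541.0, 230.7]
orientation: [[0.969, 0.248, -0.0], [0.248, -0.969, 0.001], [-0.0, -0.001, -1.0]]
force: [-0.2, 0.1, 0.3]
finger_gap: 51.9
gripper_force: 0.0
```

step_arm(
  targets=[
    {"tx": 0, "ty": 0, "tz": 0, "spin": 0.9},
    {"tx": 0, "ty": 0, "tz": 0, "spin": 0.9},
    {"tx": 0, "ty": 0, "tz": 0, "spin": 0.9},
    {"tx": 0.5, "ty": -0.9, "tz": 0, "spin": 0},
    {"tx": 0.5, "ty": -1, "tz": 0, "spin": 0},
  ],
)

```text
time: 0.98
tcp_pos: [304.0, -467.6, 230.6]
orientation: [[0.997, -0.072, -0.0], [-0.072, -0.997, 0.001], [-0.0, -0.001, -1.0]]
force: [1.2, -0.3, -0.5]
finger_gap: -0.0
gripper_force: 0.0
```

step_arm(
  targets=[
    {"tx": 0.5, "ty": -1, "tz": 0, "spin": 0},
    {"tx": 0.5, "ty": -1, "tz": 0, "spin": 0},
    {"tx": 0.5, "ty": -1, "tz": 0, "spin": 0},
    {"tx": 0.5, "ty": -1, "tz": 0, "spin": 0},
    {"tx": 0.5, "ty": -1, "tz": 0, "spin": 0},
  ],
)

```text
time: 1.6
tcp_pos: [418.1, -274.4, 231.0]
orientation: [[0.998, -0.07, -0.0], [-0.07, -0.998, 0.0], [-0.0, -0.0, -1.0]]
force: [1.1, -0.7, 0.2]
finger_gap: 0.3
gripper_force: 0.0
```

step_arm(
  targets=[
    {"tx": 0.6, "ty": -1, "tz": 0, "spin": 0},
    {"tx": 0.6, "ty": -1, "tz": 0, "spin": 0},
    {"tx": 0.6, "ty": -1, "tz": 0, "spin": 0},
    {"tx": 0.6, "ty": -1, "tz": 0, "spin": 0},
    {"tx": 0.5, "ty": -0.5, "tz": 0, "spin": 0},
  ],
)

```text
time: 2.22
tcp_pos: [546.7, -102.3, 230.9]
orientation: [[0.998, -0.068, -0.001], [-0.068, -0.998, 0.0], [-0.001, -0.0, -1.0]]
force: [-0.1, -0.2, -0.8]
finger_gap: -0.1
gripper_force: 0.0
```

step_arm(
  targets=[
    {"tx": 0.3, "ty": -0.7, "tz": 0.5, "spin": 0},
    {"tx": 0.3, "ty": -0.7, "tz": 0.5, "spin": 0},
    {"tx": 0, "ty": -0.6, "tz": 0.5, "spin": 0},
    {"tx": 0, "ty": 0, "tz": 0.5, "spin": 0},
    {"tx": 0, "ty": 0, "tz": 0, "spin": 0},
  ],
)

```text
time: 2.85
tcp_pos: [573.5, -32.4, 149.4]
orientation: [[0.998, -0.059, -0.004], [-0.059, -0.998, 0.006], [-0.004, -0.006, -1.0]]
force: [0.5, -0.6, -0.0]
finger_gap: 0.3
gripper_force: 0.0
```

```bash
python3 - <<'E'
from h import *
s=readout.observe();p,d=grab('wrist');save(p,'w1.png');np.savez('w1.npz',p=p,d=d,pos=s['tcp_pos'],R=s['orientation'])
c=optics.camera_params('wrist');print(c,s['tcp_pos'])
yaw=-0.0713;R=np.array([[np.cos(yaw),-np.sin(yaw)],[np.sin(yaw),np.cos(yaw)]]);print(s['tcp_pos'][:2]@R)
E
```

```text
{'intrinsics': array([[371.64829954,   0.        , 327.70341811],
       [  0.        , 371.64829954, 239.93575454],
       [  0.        ,   0.        ,   1.        ]]), 'hand_eye': array([[ 9.95474820e-04,  9.64841431e-01,  2.62830784e-01,
         6.60842753e+01],
       [ 9.99999224e-01, -1.15743903e-03,  4.61403665e-04,
         6.72730810e-01],
       [ 7.49391982e-04,  2.62830121e-01, -9.64841835e-01,
        -1.43509271e+02],
       [ 0.00000000e+00,  0.00000000e+00,  0.00000000e+00,
         1.00000000e+00]])} [573.54781374 -32.4407299  149.39458693]
[574.40162637   8.5010137 ]
```

View pics/w1.png

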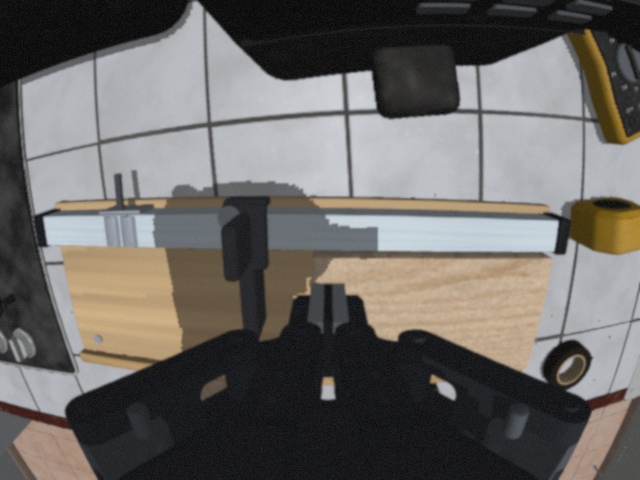

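The wrist view shows the tab at about (247,235), the clip at (122,228) with its pointer at (118,185), and the closed fingertips at (328,300). The oven knob at (418,80) is ahead of the camera side, so I'll check the clearance there.

```bash
python3 - <<'E'
from h import *
yaw=-0.0713;R=np.array([[np.cos(yaw),-np.sin(yaw)],[np.sin(yaw),np.cos(yaw)]])
for n in('top','scene'):
    W=world(n,np.load(n+'1.npz')['d']);g=W[...,:2]@R;z=W[...,2]
    for y0 in range(-60,260,40):
        m=(g[...,1]>y0)&(g[...,1]<y0+40)&(g[...,0]>600)&(z>60)
        if m.sum(): print(n,y0,'minx',np.percentile(g[m][:,0],0.5).round(),[ (zz,g[m&(z>zz)][:,0].min().round()) for zz in(100,130,160,190,210) if (m&(z>zz)).any()],'zmax',np.nanmax(z[m]).round())
# wrist: clip and tab
D=np.load('w1.npz');p,d=D['p'],D['d'];c=optics.camera_params('wrist');K=c['intrinsics'];H=c['hand_eye']
v,u=np.mgrid[:480,:640];a=(u-K[0,2])/K[0,0];b=(v-K[1,2])/K[1,1];r=np.hypot(a,b)+1e-9;t=np.tan(r)/r
P=np.stack([a*t*d,-b*t*d,-d],-1)@H[:3,:3].T+H[:3,3];W=P@D['R'].T+D['pos'];W[d==0]=np.nan;g=W[...,:2]@R;z=W[...,2]
def rep(k,m): print(k,m.sum(),np.percentile(g[m][:,0],[2,50,98]).round(1),np.percentile(g[m][:,1],[2,50,98]).round(1),np.median(z[m]).round(1))
s=lambda x0,x1,y0,y1,z0,z1:(g[...,0]>x0)&(g[...,0]<x1)&(g[...,1]>y0)&(g[...,1]<y1)&(z>z0)&(z<z1)
rep('tab',s(550,610,40,100,76,100));rep('tabtop',s(550,610,40,100,92,98));rep('rail',s(550,600,-150,30,37,43));rep('ridge',s(568,590,140,200,42,46));rep('pointer',s(597,625,100,230,25,55));rep('sad',s(555,600,30,110,50,60))
E
```

```text
top -60 minx 658.0 [(100, np.float64(691.0)), (130, np.float64(691.0)), (160, np.float64(691.0)), (190, np.float64(692.0)), (210, np.float64(692.0))] zmax 275.0
top -20 minx 685.0 [(100, np.float64(686.0)), (130, np.float64(686.0)), (160, np.float64(686.0)), (190, np.float64(687.0)), (210, np.float64(687.0))] zmax 275.0
top 20 minx 684.0 [(100, np.float64(682.0)), (130, np.float64(682.0)), (160, np.float64(683.0)), (190, np.float64(683.0)), (210, np.float64(684.0))] zmax 274.0
top 60 minx 701.0 [(100, np.float64(697.0)), (130, np.float64(700.0)), (160, np.float64(701.0)), (190, np.float64(703.0)), (210, np.float64(705.0))] zmax 271.0
top 100 minx 737.0 [(100, np.float64(736.0)), (130, np.float64(739.0)), (160, np.float64(747.0)), (190, np.float64(915.0)), (210, np.float64(915.0))] zmax 265.0
top 140 minx 732.0 [(100, np.float64(731.0)), (130, np.float64(733.0)), (160, np.float64(738.0)), (190, np.float64(762.0)), (210, np.float64(912.0))] zmax 268.0
top 180 minx 729.0 [(100, np.float64(728.0)), (130, np.float64(731.0)), (160, np.float64(737.0)), (190, np.float64(794.0)), (210, np.flo
[... 1112 characters left out ...]
t64(780.0)), (210, np.float64(911.0))] zmax 445.0
scene 180 minx 728.0 [(100, np.float64(727.0)), (130, np.float64(729.0)), (160, np.float64(734.0)), (190, np.float64(793.0)), (210, np.float64(907.0))] zmax 402.0
scene 220 minx 725.0 [(100, np.float64(723.0)), (130, np.float64(726.0)), (160, np.float64(729.0)), (190, np.float64(799.0)), (210, np.float64(905.0))] zmax 328.0
tab 1304 [561.7 579.2 593.6] [59.6 62.3 68.8] 94.8
tabtop 914 [561.6 578.1 593.1] [59.7 63.7 68.9] 95.4
rail 8358 [564.6 577.6 589.9] [-145.2  -50.4   26.6] 40.8
ridge 652 [568.4 578.6 588.3] [146.  168.1 190.5] 43.3
pointer 245 [597.4 609.3 621.2] [167.9 170.2 174.1] 38.6
sad 1601 [556.3 587.2 599.5] [49.9 57.1 80.1] 56.9
```

step_arm(
  targets=[
    {"tx": 0, "ty": 0, "tz": 0.6, "spin": 0.1},
    {"tx": 0, "ty": 0, "tz": 0.6, "spin": 0},
    {"tx": 0, "ty": 0, "tz": 0.6, "spin": 0},
    {"tx": 0, "ty": -0.1, "tz": 0.25, "spin": 0},
    {"tx": 0, "ty": -0.2, "tz": 0, "spin": 0},
  ],
)

```text
time: 3.52
tcp_pos: [575.5, -28.8, 69.7]
orientation: [[0.998, -0.058, 0.0], [-0.058, -0.998, 0.014], [-0.0, -0.014, -1.0]]
force: [-0.2, -0.2, 0.2]
finger_gap: -0.7
gripper_force: 0.0
```

step_arm(
  targets=[
    {"tx": 0, "ty": -0.1, "tz": 0, "spin": 0},
    {"tx": 0, "ty": -0.1, "tz": 0, "spin": 0},
    {"tx": 0, "ty": -0.1, "tz": 0, "spin": 0},
  ],
)

```text
time: 3.9
tcp_pos: [576.3, -21.9, 70.2]
orientation: [[0.999, -0.048, 0.002], [-0.048, -0.999, 0.018], [0.001, -0.018, -1.0]]
force: [-0.8, -0.1, 0.4]
finger_gap: 0.2
gripper_force: 0.0
```

```bash
python3 - <<'E'
from h import *
s=readout.observe();print(s['qpos'].round(3),s['joint_velocities'].round(3),s['effort'].round(1),s['force'],s['ft_torque'],s['orientation'].round(3),s['tcp_pos'])
E
```

```text
[-0.049  0.383 -0.337  0.851  0.018  3.142] [ 0.021  0.004 -0.002  0.003  0.013  0.   ] [ -0.1 -53.7  29.6  -0.    0.1  -0. ] [-0.77936864 -0.14245334  0.38788281] [-0.00715564  0.11048524 -0.04894519] [[ 0.999 -0.048  0.002]
 [-0.048 -0.999  0.018]
 [ 0.001 -0.018 -1.   ]] [576.29482007 -21.9488532   70.21982184]
```

Joint 6 is at its limit with this yaw. I'll turn back a quarter turn, so that tool x points along gauge +y.

step_arm(
  targets=[
    {"tx": 0, "ty": 0, "tz": 0, "spin": -1},
    {"tx": 0, "ty": 0, "tz": 0, "spin": -1},
    {"tx": 0, "ty": 0, "tz": 0, "spin": -1},
    {"tx": 0, "ty": 0, "tz": 0, "spin": -1},
    {"tx": 0, "ty": 0, "tz": 0, "spin": -1},
  ],
)

```text
time: 4.53
tcp_pos: [576.0, -22.1, 69.9]
orientation: [[0.85, 0.527, 0.001], [0.527, -0.85, 0.018], [0.01, -0.015, -1.0]]
force: [0.0, 0.8, -0.4]
finger_gap: -0.1
gripper_force: 0.0
```

step_arm(
  targets=[
    {"tx": 0, "ty": 0, "tz": 0, "spin": -1},
    {"tx": 0, "ty": 0, "tz": 0, "spin": -1},
    {"tx": 0, "ty": 0, "tz": 0, "spin": -1},
    {"tx": 0, "ty": 0, "tz": 0, "spin": -1},
    {"tx": 0, "ty": 0, "tz": 0, "spin": -1},
  ],
)

```text
time: 5.15
tcp_pos: [576.0, -22.1, 69.9]
orientation: [[0.404, 0.915, 0.001], [0.915, -0.404, 0.018], [0.017, -0.006, -1.0]]
force: [0.9, 0.3, 0.4]
finger_gap: 0.1
gripper_force: 0.0
```

step_arm(
  targets=[
    {"tx": 0, "ty": 0, "tz": 0, "spin": -1},
    {"tx": 0, "ty": 0, "tz": 0, "spin": -1},
    {"tx": 0, "ty": 0, "tz": 0, "spin": -0.8},
    {"tx": 0, "ty": 0, "tz": 0, "spin": 0},
  ],
)

```text
time: 5.65
tcp_pos: [576.0, -22.1, 69.8]
orientation: [[0.084, 0.996, 0.001], [0.996, -0.084, 0.018], [0.018, -0.0, -1.0]]
force: [0.4, -0.6, -0.9]
finger_gap: 0.3
gripper_force: 0.0
```

step_arm(
  targets=[
    {"tx": 0.3, "ty": 0, "tz": 0, "spin": -0.1},
    {"tx": 0.25, "ty": 0, "tz": 0, "spin": 0},
    {"tx": 0.15, "ty": 0, "tz": 0, "spin": 0},
    {"tx": 0.15, "ty": 0, "tz": 0, "spin": 0},
    {"tx": 0.15, "ty": 0, "tz": 0, "spin": 0},
  ],
)

```text
time: 6.28
tcp_pos: [578.8, 17.9, 70.2]
orientation: [[0.072, 0.997, 0.001], [0.997, -0.072, 0.017], [0.017, -0.001, -1.0]]
force: [0.6, -1.6, -0.6]
finger_gap: 0.1
gripper_force: 0.8
```

step_arm(
  targets=[
    {"tx": 0.2, "ty": 0, "tz": 0.01, "spin": 0},
    {"tx": 0.2, "ty": 0, "tz": 0.01, "spin": 0},
    {"tx": 0.2, "ty": 0, "tz": 0.01, "spin": 0},
    {"tx": 0.2, "ty": 0, "tz": 0.01, "spin": 0},
  ],
)

```text
time: 6.78
tcp_pos: [581.3, 50.3, 69.4]
orientation: [[0.071, 0.997, 0.001], [0.997, -0.071, 0.018], [0.018, -0.0, -1.0]]
force: [-1.1, -2.1, 1.2]
finger_gap: 0.2
gripper_force: 0.8
```

step_arm(
  targets=[
    {"tx": 0.2, "ty": 0, "tz": 0.01, "spin": 0},
    {"tx": 0.2, "ty": 0, "tz": 0.01, "spin": 0},
    {"tx": 0.2, "ty": 0, "tz": 0.01, "spin": 0},
    {"tx": 0.2, "ty": 0, "tz": 0.01, "spin": 0},
    {"tx": 0.05, "ty": 0, "tz": 0, "spin": 0},
  ],
)

```text
time: 7.4
tcp_pos: [583.6, 84.2, 68.2]
orientation: [[0.071, 0.997, 0.001], [0.997, -0.071, 0.018], [0.018, -0.001, -1.0]]
force: [0.0, -2.0, 0.7]
finger_gap: -0.2
gripper_force: 0.8
```

```bash
cat > w.py <<'E'
import sys
from h import *
yaw=-0.0713;R=np.array([[np.cos(yaw),-np.sin(yaw)],[np.sin(yaw),np.cos(yaw)]])
n=sys.argv[1];s=readout.observe();p,d=grab('wrist');save(p,n+'.png')
c=optics.camera_params('wrist');K=c['intrinsics'];H=c['hand_eye']
v,u=np.mgrid[:480,:640];a=(u-K[0,2])/K[0,0];b=(v-K[1,2])/K[1,1];r=np.hypot(a,b)+1e-9;t=np.tan(r)/r
P=np.stack([a*t*d,-b*t*d,-d],-1)@H[:3,:3].T+H[:3,3];W=P@s['orientation'].T+s['tcp_pos'];W[d==0]=np.nan;g=W[...,:2]@R;z=W[...,2]
def rep(k,m):
    if m.sum(): print(k,m.sum(),np.percentile(g[m][:,0],[2,50,98]).round(1),np.percentile(g[m][:,1],[2,50,98]).round(1),np.median(z[m]).round(1))
S=lambda x0,x1,y0,y1,z0,z1:(g[...,0]>x0)&(g[...,0]<x1)&(g[...,1]>y0)&(g[...,1]<y1)&(z>z0)&(z<z1)
print(s['time'],'tcp g',(s['tcp_pos'][:2]@R).round(1),s['tcp_pos'].round(1),s['force'].round(1))
rep('tabtop',S(550,610,40,230,92,98));rep('plate',S(490,540,30,230,45,62));rep('sad',S(555,600,30,230,50,60));rep('pointer',S(597,625,100,230,25,55));rep('ridge',S(568,590,140,200,42,46))
E
python3 w.py w2
```

```text
7.4 tcp g [576.1 125.6] [583.6  84.2  68.2] [ 0.  -2.   0.7]
tabtop 3133 [561.  576.2 592. ] [131.3 141.1 145.9] 95.3
plate 2597 [498.5 519.9 539.3] [135.5 142.7 147.1] 56.4
sad 3336 [555.6 578.  599.2] [135.1 150.4 157. ] 57.1
pointer 934 [597.4 603.6 620.2] [130.2 170.4 174.6] 39.2
ridge 2263 [568.4 578.1 588. ] [157.8 173.8 191.1] 43.3
```

View pics/w2.png

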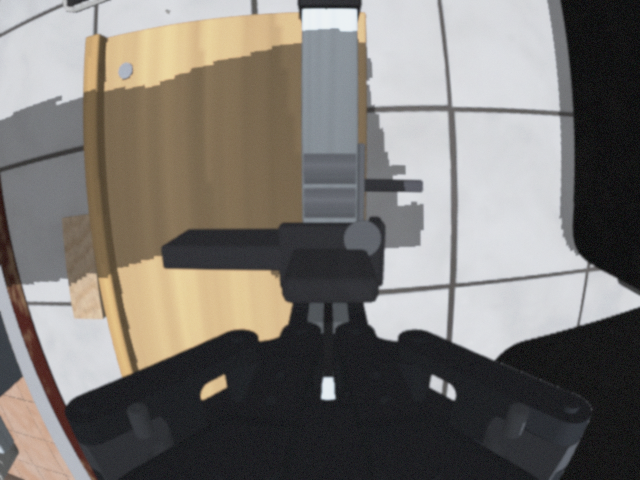

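The wrist view shows the stop's tab at (330,270) touched by the fingertips, with the clip just ahead at (330,185) and the pointer at (395,185). The stop is about 30 mm short of the notch.

step_arm(
  targets=[
    {"tx": 0.1, "ty": 0, "tz": 0, "spin": 0},
    {"tx": 0.1, "ty": 0, "tz": 0, "spin": 0},
    {"tx": 0.1, "ty": 0, "tz": 0, "spin": 0},
    {"tx": 0.06, "ty": 0, "tz": 0, "spin": 0},
  ],
)

```text
time: 7.95
tcp_pos: [584.4, 98.2, 68.4]
orientation: [[0.071, 0.997, 0.0], [0.997, -0.071, 0.018], [0.018, -0.001, -1.0]]
force: [0.1, -1.3, -0.1]
finger_gap: -0.4
gripper_force: 0.8
```

step_arm(
  targets=[
    {"tx": 0.05, "ty": 0, "tz": 0, "spin": 0},
  ],
)

```text
time: 8.07
tcp_pos: [584.5, 99.2, 68.5]
orientation: [[0.072, 0.997, 0.0], [0.997, -0.072, 0.016], [0.016, -0.001, -1.0]]
force: [-0.0, -6.3, -1.0]
finger_gap: 0.2
gripper_force: 3.3
```

step_arm(
  targets=[
    {"tx": 0.05, "ty": 0, "tz": 0, "spin": 0},
  ],
)

```text
time: 8.2
tcp_pos: [584.6, 99.8, 68.5]
orientation: [[0.072, 0.997, 0.0], [0.997, -0.072, 0.013], [0.013, -0.001, -1.0]]
force: [0.0, -9.9, 1.2]
finger_gap: 0.1
gripper_force: 5.4
```

step_arm(
  targets=[
    {"tx": 0.03, "ty": 0, "tz": 0, "spin": 0},
  ],
)

```text
time: 8.32
tcp_pos: [584.6, 100.2, 68.5]
orientation: [[0.073, 0.997, 0.0], [0.997, -0.073, 0.012], [0.012, -0.001, -1.0]]
force: [-1.2, -12.3, 0.0]
finger_gap: 0.1
gripper_force: 6.1
```

step_arm(
  targets=[
    {"tx": 0.03, "ty": 0, "tz": 0, "spin": 0},
  ],
)

```text
time: 8.45
tcp_pos: [584.7, 101.2, 68.5]
orientation: [[0.073, 0.997, 0.0], [0.997, -0.073, 0.012], [0.012, -0.001, -1.0]]
force: [-0.3, -10.3, 1.0]
finger_gap: 0.3
gripper_force: 5.4
```

step_arm(
  targets=[
    {"tx": 0, "ty": 0, "tz": 0, "spin": 0},
  ],
)

```text
time: 8.57
tcp_pos: [584.7, 102.0, 68.5]
orientation: [[0.073, 0.997, 0.0], [0.997, -0.073, 0.014], [0.014, -0.001, -1.0]]
force: [-1.1, -7.9, -0.0]
finger_gap: -0.1
gripper_force: 4.0
```

```bash
python3 w.py w3
```

```text
8.575 tcp g [575.9 143.4] [584.7 102.   68.5] [-1.1 -7.9 -0. ]
tabtop 3104 [560.9 576.3 592. ] [149.2 158.9 163.6] 95.4
plate 2598 [498.6 519.8 539.2] [153.3 160.5 164.8] 56.4
sad 3379 [555.6 578.3 599.2] [152.7 168.1 174.8] 57.1
pointer 752 [597.7 605.6 620.6] [147.2 171.3 174.4] 39.2
ridge 1147 [568.4 578.5 588.2] [173.6 180.1 194.2] 43.3
```

step_arm(
  targets=[
    {"tx": 0.03, "ty": 0, "tz": 0, "spin": 0},
  ],
)

```text
time: 8.75
tcp_pos: [584.8, 103.2, 68.5]
orientation: [[0.073, 0.997, 0.0], [0.997, -0.073, 0.014], [0.013, -0.001, -1.0]]
force: [-0.1, -8.5, -0.4]
finger_gap: -0.1
gripper_force: 4.1
```

step_arm(
  targets=[
    {"tx": 0.03, "ty": 0, "tz": 0, "spin": 0},
  ],
)

```text
time: 8.88
tcp_pos: [584.9, 104.9, 68.5]
orientation: [[0.073, 0.997, 0.0], [0.997, -0.073, 0.015], [0.015, -0.001, -1.0]]
force: [0.2, -6.1, -1.2]
finger_gap: -0.3
gripper_force: 3.0
```

step_arm(
  targets=[
    {"tx": 0.02, "ty": 0, "tz": 0, "spin": 0},
  ],
)

```text
time: 9.0
tcp_pos: [585.0, 106.4, 68.5]
orientation: [[0.072, 0.997, 0.0], [0.997, -0.072, 0.016], [0.016, -0.001, -1.0]]
force: [-0.3, -4.6, -2.1]
finger_gap: 0.0
gripper_force: 2.3
```

step_arm(
  targets=[
    {"tx": 0.02, "ty": 0, "tz": 0, "spin": 0},
  ],
)

```text
time: 9.12
tcp_pos: [585.1, 108.0, 68.5]
orientation: [[0.072, 0.997, 0.0], [0.997, -0.072, 0.018], [0.017, -0.001, -1.0]]
force: [-0.1, -3.0, -2.4]
finger_gap: 0.1
gripper_force: 1.4
```

step_arm(
  targets=[
    {"tx": 0.02, "ty": 0, "tz": 0, "spin": 0},
  ],
)

```text
time: 9.25
tcp_pos: [585.3, 109.6, 68.7]
orientation: [[0.071, 0.997, 0.0], [0.997, -0.071, 0.019], [0.019, -0.001, -1.0]]
force: [-0.2, -0.3, -1.5]
finger_gap: 0.1
gripper_force: 0.4
```

```bash
python3 w.py w4
```

```text
9.25 tcp g [576.  151.1] [585.3 109.6  68.7] [-0.2 -0.3 -1.5]
tabtop 3107 [560.8 576.3 592. ] [156.7 166.6 171.4] 95.3
plate 2588 [498.4 519.5 539.3] [160.8 168.2 172.6] 56.5
sad 3346 [555.5 578.3 599.2] [160.6 175.9 182.4] 57.1
pointer 765 [597.9 607.2 620.6] [154.9 171.9 181.6] 39.2
ridge 530 [568.7 578.5 587.8] [180.5 183.3 198.5] 43.0
```

step_arm(
  targets=[
    {"tx": 0, "ty": 0, "tz": 0, "spin": 0},
  ],
)

```text
time: 9.43
tcp_pos: [585.7, 110.0, 69.1]
orientation: [[0.071, 0.997, 0.001], [0.997, -0.071, 0.02], [0.02, 0.0, -1.0]]
force: [-0.8, -0.6, -0.4]
finger_gap: -0.1
gripper_force: 0.0
```

```bash
python3 w.py w5
```

```text
9.425 tcp g [576.4 151.4] [585.7 110.   69.1] [-0.8 -0.6 -0.4]
tabtop 3175 [561.  576.4 591.9] [157.1 168.6 173.5] 95.4
plate 2527 [498.4 519.9 539.1] [163.2 170.2 174.6] 56.5
sad 3225 [555.5 578.3 599.2] [162.7 177.9 184.6] 57.1
pointer 755 [597.8 606.6 620.9] [157.4 172.3 183.6] 39.3
ridge 289 [568.6 578.5 587.4] [182.6 184.  196.8] 42.7
```

step_arm(
  targets=[
    {"tx": -0.3, "ty": 0, "tz": 0, "spin": 0},
    {"tx": -0.3, "ty": 0, "tz": 0, "spin": 0},
    {"tx": 0, "ty": 0, "tz": -0.6, "spin": 0},
    {"tx": 0, "ty": 0, "tz": -0.6, "spin": 0},
    {"tx": 0, "ty": 0, "tz": 0, "spin": 0},
  ],
)

```text
time: 10.1
tcp_pos: [585.3, 83.7, 118.3]
orientation: [[0.072, 0.997, 0.005], [0.997, -0.072, 0.019], [0.019, 0.003, -1.0]]
force: [0.4, 0.2, 1.3]
finger_gap: -0.1
gripper_force: 0.0
```

```bash
python3 w.py w6
```

```text
10.1 tcp g [577.8 125.2] [585.3  83.7 118.3] [0.4 0.2 1.3]
tabtop 1536 [560.7 576.7 592.2] [167.  171.9 176.5] 95.5
plate 1520 [498.2 519.4 539.2] [165.9 171.9 177.5] 56.6
sad 2532 [555.5 578.4 599.2] [157.1 178.1 186.9] 57.0
pointer 461 [599.2 607.  620.6] [158.9 171.8 185.3] 39.4
ridge 61 [568.5 578.5 587.8] [140.8 187.3 199.7] 42.2
```

View pics/w6.png

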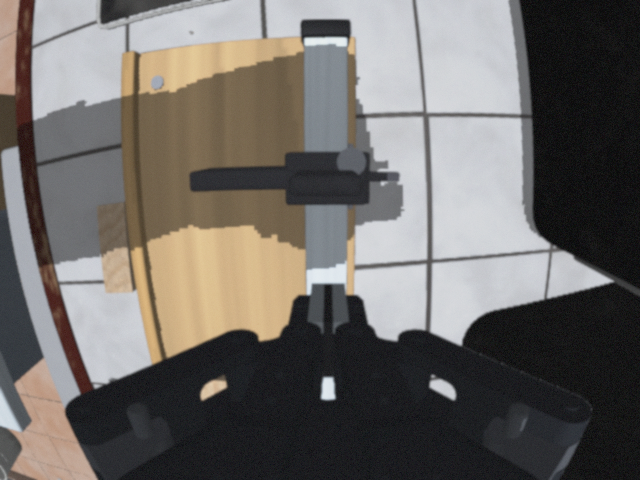

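The wrist view shows the stop at (330,180), level with the pointer at (385,177). Tab centre and pointer both measure 171.8 mm, so the stop is home. Next I move behind the board's right end.

step_arm(
  targets=[
    {"tx": -1, "ty": -0.3, "tz": 0, "spin": 0},
    {"tx": -1, "ty": -0.4, "tz": 0, "spin": 0},
    {"tx": -1, "ty": -0.4, "tz": 0, "spin": 0},
    {"tx": -1, "ty": -0.4, "tz": 0, "spin": 0},
    {"tx": -1, "ty": -0.4, "tz": 0, "spin": 0},
  ],
)

```text
time: 10.78
tcp_pos: [491.9, -110.9, 111.5]
orientation: [[0.072, 0.997, -0.001], [0.997, -0.072, 0.018], [0.018, -0.002, -1.0]]
force: [0.1, 0.3, 0.2]
finger_gap: 0.2
gripper_force: 0.0
```

step_arm(
  targets=[
    {"tx": -1, "ty": 0, "tz": 0, "spin": 0},
    {"tx": -1, "ty": 0, "tz": 0, "spin": 0},
    {"tx": -1, "ty": 0, "tz": 0, "spin": 0},
    {"tx": -0.8, "ty": 0, "tz": 0, "spin": 0},
    {"tx": 0, "ty": 0, "tz": 0, "spin": 0},
  ],
)

```text
time: 11.4
tcp_pos: [481.6, -263.1, 108.7]
orientation: [[0.075, 0.997, -0.001], [0.997, -0.075, 0.018], [0.018, -0.002, -1.0]]
force: [-0.1, 0.2, 0.4]
finger_gap: -0.1
gripper_force: 0.0
```

```bash
sed -i '$a rep("board",S(440,555,-215,170,31,37));rep("tape",S(556,650,-330,-190,45,75));rep("etape",S(350,445,-330,-190,14,25));rep("near",S(480,525,-260,-185,5,45))' w.py; python3 w.py w7|grep -v ridge; python3 - <<'E'
from h import *
print(readout.observe()['orientation'].round(3))
E
```

```text
11.4 tcp g [ 499.1 -228.1] [ 481.6 -263.1  108.7] [-0.1  0.2  0.4]
board 31385 [449.5 501.  552.7] [-177.6 -128.   -74. ] 34.9
tape 5459 [566.9 581.9 602.3] [-266.5 -236.  -213.5] 61.9
etape 2676 [399.9 421.3 444.5] [-278.7 -250.3 -225.3] 19.0
[[ 0.074  0.997 -0.001]
 [ 0.997 -0.074  0.019]
 [ 0.019 -0.002 -1.   ]]
```

View pics/w7.png

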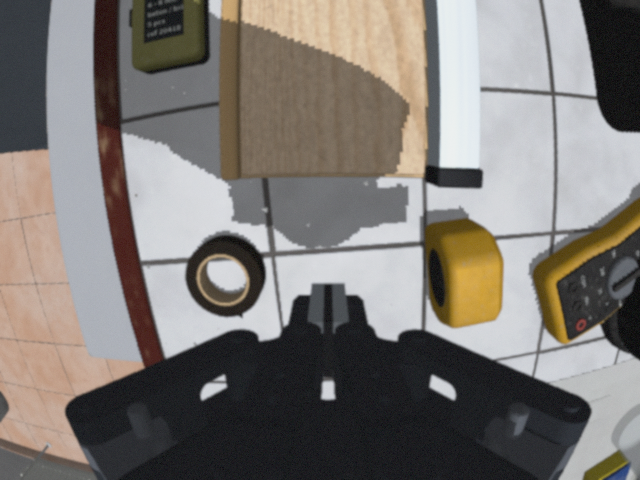

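The wrist view shows the board's right end at row 177, the electrical tape at (225,277), the tape measure at (465,272), and free space between them. I'll descend there.

step_arm(
  targets=[
    {"tx": 0, "ty": 0.05, "tz": 0.7, "spin": 0},
    {"tx": 0, "ty": 0, "tz": 0.7, "spin": 0},
    {"tx": 0, "ty": 0, "tz": 0.6, "spin": 0},
    {"tx": 0, "ty": 0, "tz": 0.2, "spin": 0},
    {"tx": 0.2, "ty": 0, "tz": 0, "spin": 0},
  ],
)

```text
time: 12.08
tcp_pos: [485.0, -251.1, 21.8]
orientation: [[0.071, 0.997, -0.0], [0.997, -0.071, 0.019], [0.019, -0.002, -1.0]]
force: [0.0, -0.4, -0.0]
finger_gap: -0.4
gripper_force: 0.0
```

step_arm(
  targets=[
    {"tx": 0.2, "ty": 0, "tz": 0, "spin": 0},
    {"tx": 0.2, "ty": 0, "tz": 0, "spin": 0},
    {"tx": 0.1, "ty": 0, "tz": 0, "spin": 0},
    {"tx": 0, "ty": 0, "tz": 0, "spin": 0},
  ],
)

```text
time: 12.58
tcp_pos: [487.0, -231.6, 22.9]
orientation: [[0.071, 0.997, 0.001], [0.997, -0.071, 0.018], [0.018, -0.0, -1.0]]
force: [0.4, -0.0, 0.7]
finger_gap: 0.2
gripper_force: 0.0
```

step_arm(
  targets=[
    {"tx": 0.1, "ty": 0, "tz": 0.02, "spin": 0},
    {"tx": 0.1, "ty": 0, "tz": 0.02, "spin": 0},
    {"tx": 0.15, "ty": 0, "tz": 0, "spin": 0},
    {"tx": 0.2, "ty": 0, "tz": 0, "spin": 0},
    {"tx": 0.2, "ty": 0, "tz": 0, "spin": 0},
  ],
)

```text
time: 13.2
tcp_pos: [488.7, -201.2, 21.3]
orientation: [[0.071, 0.997, 0.0], [0.997, -0.071, 0.018], [0.018, -0.001, -1.0]]
force: [-0.4, -0.3, -0.8]
finger_gap: 0.2
gripper_force: 0.6
```

step_arm(
  targets=[
    {"tx": 0.2, "ty": 0, "tz": 0.01, "spin": 0},
    {"tx": 0.2, "ty": 0, "tz": 0, "spin": 0},
    {"tx": 0.2, "ty": 0, "tz": 0.01, "spin": 0},
    {"tx": 0.2, "ty": 0, "tz": 0, "spin": 0},
    {"tx": 0.2, "ty": 0, "tz": 0, "spin": 0},
  ],
)

```text
time: 13.82
tcp_pos: [491.7, -161.4, 21.4]
orientation: [[0.071, 0.997, 0.001], [0.997, -0.071, 0.018], [0.018, -0.001, -1.0]]
force: [0.9, -1.7, -1.0]
finger_gap: -0.3
gripper_force: 0.6
```

```bash
python3 w.py w8|grep -v ridge
```

```text
13.825 tcp g [ 502.  -125.9] [ 491.7 -161.4   21.4] [ 0.9 -1.7 -1. ]
board 82933 [450.  501.3 552.5] [-112.9  -60.1   -8.2] 34.9
```

step_arm(
  targets=[
    {"tx": 0.2, "ty": 0, "tz": 0.01, "spin": 0},
    {"tx": 0.2, "ty": 0, "tz": 0, "spin": 0},
    {"tx": 0.2, "ty": 0, "tz": 0.01, "spin": 0},
    {"tx": 0.2, "ty": 0, "tz": 0, "spin": 0},
    {"tx": 0.2, "ty": 0, "tz": 0, "spin": 0},
  ],
)

```text
time: 14.5
tcp_pos: [494.5, -121.5, 21.3]
orientation: [[0.071, 0.997, 0.001], [0.997, -0.071, 0.018], [0.018, -0.001, -1.0]]
force: [-0.5, -2.4, 0.1]
finger_gap: 0.2
gripper_force: 0.8
```

step_arm(
  targets=[
    {"tx": 0.2, "ty": 0, "tz": 0.01, "spin": 0},
    {"tx": 0.1, "ty": 0, "tz": 0, "spin": 0},
    {"tx": 0.1, "ty": 0, "tz": 0, "spin": 0},
    {"tx": 0.05, "ty": 0, "tz": 0, "spin": 0},
    {"tx": 0, "ty": 0, "tz": 0, "spin": 0},
  ],
)

```text
time: 15.12
tcp_pos: [495.8, -103.8, 21.2]
orientation: [[0.071, 0.997, 0.001], [0.997, -0.071, 0.019], [0.019, -0.001, -1.0]]
force: [1.0, 0.1, -0.3]
finger_gap: 0.1
gripper_force: 0.2
```

```bash
python3 w.py w9|grep -v ridge; python3 - <<'E'
from h import *
yaw=-0.0713;R=np.array([[np.cos(yaw),-np.sin(yaw)],[np.sin(yaw),np.cos(yaw)]])
p,d=grab('scene');save(p,'s2.png');W=world('scene',d);g=W[...,:2]@R;z=W[...,2]
m=(g[...,0]>450)&(g[...,0]<490)&(abs(z-34)<4)&(g[...,1]>-100)&(g[...,1]<200);print('lead',np.percentile(g[m][:,1],[98,99.5]))
E
```

```text
15.125 tcp g [502.  -68.2] [ 495.8 -103.8   21.2] [ 1.   0.1 -0.3]
board 82920 [450.1 501.3 552.6] [-55.   -2.3  49.5] 34.9
lead [140.59702993 142.66557396]
```

step_arm(
  targets=[
    {"tx": 0.1, "ty": 0, "tz": 0, "spin": 0},
    {"tx": 0.1, "ty": 0, "tz": 0, "spin": 0},
    {"tx": 0.1, "ty": 0, "tz": 0, "spin": 0},
    {"tx": 0.1, "ty": 0, "tz": 0, "spin": 0},
  ],
)

```text
time: 15.72
tcp_pos: [497.0, -87.9, 21.5]
orientation: [[0.071, 0.997, 0.001], [0.997, -0.071, 0.018], [0.018, -0.001, -1.0]]
force: [0.1, -1.1, -0.8]
finger_gap: 0.5
gripper_force: 0.6
```

step_arm(
  targets=[
    {"tx": 0.04, "ty": 0, "tz": 0, "spin": 0},
    {"tx": 0.03, "ty": 0, "tz": 0, "spin": 0},
  ],
)

```text
time: 15.98
tcp_pos: [497.3, -85.3, 21.6]
orientation: [[0.071, 0.997, 0.001], [0.997, -0.071, 0.018], [0.018, -0.001, -1.0]]
force: [-0.2, -0.4, -0.7]
finger_gap: 0.1
gripper_force: 0.6
```

step_arm(
  targets=[
    {"tx": 0.03, "ty": 0, "tz": 0, "spin": 0},
  ],
)

```text
time: 16.1
tcp_pos: [497.3, -84.2, 21.6]
orientation: [[0.072, 0.997, 0.001], [0.997, -0.072, 0.018], [0.018, -0.001, -1.0]]
force: [-0.6, -0.7, -1.3]
finger_gap: 0.0
gripper_force: 0.6
```

step_arm(
  targets=[
    {"tx": 0.03, "ty": 0, "tz": 0, "spin": 0},
  ],
)

```text
time: 16.23
tcp_pos: [497.4, -83.0, 21.6]
orientation: [[0.072, 0.997, 0.001], [0.997, -0.072, 0.018], [0.018, -0.001, -1.0]]
force: [0.3, -1.5, -0.4]
finger_gap: 0.2
gripper_force: 0.6
```

step_arm(
  targets=[
    {"tx": 0.03, "ty": 0, "tz": 0, "spin": 0},
  ],
)

```text
time: 16.35
tcp_pos: [497.5, -81.8, 21.6]
orientation: [[0.072, 0.997, 0.001], [0.997, -0.072, 0.018], [0.018, -0.001, -1.0]]
force: [-0.8, -1.2, -1.0]
finger_gap: -0.2
gripper_force: 0.6
```

step_arm(
  targets=[
    {"tx": 0.02, "ty": 0, "tz": 0, "spin": 0},
  ],
)

```text
time: 16.48
tcp_pos: [497.6, -81.0, 21.7]
orientation: [[0.072, 0.997, 0.001], [0.997, -0.072, 0.018], [0.018, -0.001, -1.0]]
force: [0.2, -1.1, -0.4]
finger_gap: 0.3
gripper_force: 0.5
```

step_arm(
  targets=[
    {"tx": 0.02, "ty": 0, "tz": 0, "spin": 0},
  ],
)

```text
time: 16.6
tcp_pos: [497.6, -80.5, 21.7]
orientation: [[0.072, 0.997, 0.001], [0.997, -0.072, 0.017], [0.017, -0.0, -1.0]]
force: [0.1, -2.5, -2.0]
finger_gap: -0.0
gripper_force: 1.5
```

step_arm(
  targets=[
    {"tx": 0.02, "ty": 0, "tz": 0, "spin": 0},
  ],
)

```text
time: 16.73
tcp_pos: [497.6, -80.2, 21.7]
orientation: [[0.072, 0.997, 0.001], [0.997, -0.072, 0.016], [0.016, -0.001, -1.0]]
force: [-0.2, -5.7, -0.9]
finger_gap: 0.1
gripper_force: 2.8
```

step_arm(
  targets=[
    {"tx": 0.02, "ty": 0, "tz": 0, "spin": 0},
  ],
)

```text
time: 16.85
tcp_pos: [497.7, -79.9, 21.7]
orientation: [[0.072, 0.997, 0.001], [0.997, -0.072, 0.015], [0.015, -0.001, -1.0]]
force: [0.2, -7.2, -0.8]
finger_gap: 0.3
gripper_force: 3.8
```

step_arm(
  targets=[
    {"tx": -0.02, "ty": 0, "tz": 0, "spin": 0},
    {"tx": 0, "ty": 0, "tz": 0, "spin": 0},
    {"tx": 0, "ty": 0, "tz": 0, "spin": 0},
  ],
)

```text
time: 17.23
tcp_pos: [497.7, -80.0, 21.7]
orientation: [[0.072, 0.997, 0.001], [0.997, -0.072, 0.017], [0.017, -0.001, -1.0]]
force: [-0.3, -5.2, -1.0]
finger_gap: 0.0
gripper_force: 2.7
```

```bash
cat > c.py <<'E'
from h import *
yaw=-0.0713;R=np.array([[np.cos(yaw),-np.sin(yaw)],[np.sin(yaw),np.cos(yaw)]])
for n in('scene','top'):
    p,d=grab(n);save(p,n+'3.png');W=world(n,d);g=W[...,:2]@R;z=W[...,2]
    S=lambda x0,x1,y0,y1,z0,z1:(g[...,0]>x0)&(g[...,0]<x1)&(g[...,1]>y0)&(g[...,1]<y1)&(z>z0)&(z<z1)
    q=lambda m,i:np.percentile(g[m][:,i],[2,50,98]).round(1)
    print(n,'lead',q(S(450,490,60,200,30,38),1),'boardx',q(S(440,556,0,140,30,38),0),'plate',q(S(495,540,100,230,45,60),1),'tab',q(S(550,610,100,230,76,98),1),'ptr',q(S(604,625,140,210,25,50),1))
E
python3 c.py
```

```text
scene lead [ 62.7 116.7 165.4] boardx [448.9 498.7 553.7] plate [167.4 174.3 179.1] tab [168.8 175.1 178.1] ptr [170.2 172.7 175.1]
top lead [ 86.  124.9 164.3] boardx [451.  504.3 554.1] plate [166.2 171.1 178.1] tab [167.1 170.1 177.2] ptr [168.7 172.2 174.7]
```

step_arm(
  targets=[
    {"tx": -0.1, "ty": 0, "tz": 0, "spin": 0},
    {"tx": -0.4, "ty": 0, "tz": 0, "spin": 0},
    {"tx": -0.5, "ty": 0, "tz": 0, "spin": 0},
    {"tx": 0, "ty": 0, "tz": -0.7, "spin": 0},
    {"tx": 0, "ty": 0, "tz": -1, "spin": 0},
  ],
)

```text
time: 17.95
tcp_pos: [493.5, -121.0, 88.7]
orientation: [[0.072, 0.997, -0.002], [0.997, -0.072, 0.02], [0.019, -0.003, -1.0]]
force: [1.1, -0.3, -0.8]
finger_gap: 0.1
gripper_force: 0.0
```

step_arm(
  targets=[
    {"tx": -0.5, "ty": 0, "tz": -1, "spin": 0},
    {"tx": -1, "ty": 0, "tz": -1, "spin": 0},
    {"tx": -1, "ty": 0, "tz": 0, "spin": 0},
    {"tx": 0, "ty": 0, "tz": 0, "spin": 0},
    {"tx": 0, "ty": 0, "tz": 0, "spin": 0},
  ],
)

```text
time: 18.58
tcp_pos: [487.0, -221.7, 166.7]
orientation: [[0.072, 0.997, 0.0], [0.997, -0.072, 0.019], [0.019, -0.001, -1.0]]
force: [0.1, -0.3, 0.2]
finger_gap: 0.1
gripper_force: 0.0
```

```bash
python3 c.py; python3 - <<'E'
import cv2
a=cv2.imread('pics/scene3.png')[180:420,130:420];cv2.imwrite('pics/c3.png',cv2.resize(a,None,fx=2.4,fy=2.4,interpolation=2))
E
```

```text
scene lead [ 62.1 116.6 165.6] boardx [448.8 498.6 553.7] plate [167.4 174.1 179. ] tab [168.6 174.8 178.1] ptr [170.2 172.8 175.3]
top lead [ 62.1 112.8 163.5] boardx [450.6 501.4 553.7] plate [166.  170.9 177.6] tab [166.8 170.  176.5] ptr [169.1 172.1 175.2]
```

View pics/c3.png

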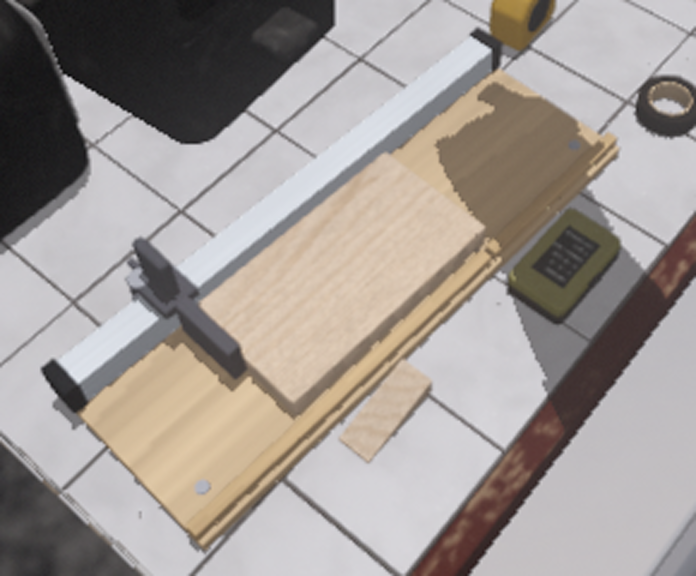

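The board's left end (215–295, 300–405) lies against the stop plate (180–243, 300–375). The stop sits at the clip, the small things are where they were, and the hand is clear.

```bash
python3 -c "
from cell import order
print(order.close_job())"
```

```text
the job is handed in; nothing more can be done
None
```

The stop is in the clip's notch and the board's end rests against it, as measured in the camera images; the hand is clear and the job is handed in, but no verdict was returned.

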